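# Set a trestle leg to its length mark and close its cam lever

## Task

Pull the trestle leg out by its foot bar until the bar is in line with the pointed brass tongue that marks the length, with the cam lever still open, and pause there a moment. Then, holding the bar at the mark all the while against the spring, slide your grip along the bar to push the cam lever fully closed. Finish holding: do not let go of the bar, keep it at the mark with the lever closed, and leave the mug, bowl and jar where they are.

Things in the scene. Friction and masses are not known exactly. Their poses are not given: they have to be found in the camera images.
- foot: Foot bar on the leg's end: level round steel, 18 mm thick, 280 mm long. Origin: on its axis where the leg joins, 55 mm above the bench. x: direction in which the leg pulls out (it moves only along x); y: along the bar (ends at y -160 and 120 mm); z up. Lever on the -y half, mark at the +y end. A block (36 mm along y, 30 along x, 34 high) joins it to the leg; the rest is bare, 46 mm of air below.
- trestle: Fixed outer part: 36 mm square steel tube in two wooden cradles, with a dark 44 mm square collar (top at 77 mm) at its mouth. Origin on the bench below the collar's mouth; x: the leg's pull-out direction, z up. The bar's axis is at x = 40 mm (fully in) to 200 mm. A spring inside pulls the leg in with 3 to 6 N, so it goes back when let go, also with the lever closed (its clamp nut is slack).
- foot_end (a point): Centre of the foot bar's +y end face, to be lined up with the mark. Axes as the foot. How to hold the bar: two fingers from above, closing along x, on the bare bar. Fingers loosely astride it, or a light grip (about 5 N), can slide along it; a hard grip cannot.
- mark_tip (a point): The length mark: point of an 8 mm wide brass tongue on a small fixed wooden block (34 x 36 mm, 48 mm high), at the height of the bar's axis, 8 mm beyond the bar's +y end. Axes as the foot. The leg is at the mark when the bar's axis and this point are level along the pull direction x. It is 55 to 115 mm further out than the leg's start (fully in).
- lever (a joint): Angle of the cam lever, rad: 0 is closed (parallel to the leg, at its stop), positive is swung open to the -y side; starts 0.24 to 0.36. Stiff hinge with a vertical axis (0.25 N m, 2 to 4 N at the handle); it stays where it is left.
- lever_pivot (a point): The lever's hinge axis, at x -20, y -36 mm of the trestle, at mid-height of the lever (77.5 mm). The lever is a level straight bar 14 mm thick, 16 mm high, 190 mm long from the pivot; it passes 5 mm above the foot bar.
- lever_tip (a point): Free end of the lever, on its centre line. Fingers holding the foot bar on the open (-y) side of the lever push it closed with their sides as they slide along the bar in +y. Closed, the lever's outer face is at y = -43 mm of the foot.
- mug: Bystander: terracotta mug, 80 mm across, 95 mm high, standing on the bench; origin at the centre of its underside. Leave it alone.
- bowl: Bystander: white bowl, 150 mm across, 70 mm high; origin at the centre of its underside. Leave it alone.
- jar: Bystander: amber glass jar with a steel cap, 68 mm across, 110 mm high; origin at the centre of its underside. Leave it alone.
There are look-alikes about, which are no part of the job. What is meant by the part that bears mark_tip is not blue or pink, and is the smaller of those in its own colour.

How it is judged:
By the outcome, as a careful person would: the job done as asked, in the order asked, and still so for the second after the job is handed in, while the arm keeps its last pose, push and grip.
It also fails if it takes over 40 s, if anything falls off the work surface, if the arm or the gripper's body presses on something with over 40 N, if the wrist force passes 120 N, or if a joint passes its speed limit or range.

## Robot

A 6-joint arm with a two-finger parallel gripper is mounted at the origin on the work surface. World frame = base frame: x ahead of the robot, y to its left, z up, the work surface at z = 0. Lengths are in m, angles in rad, forces in N, time in s.
With the tool pointing down it reaches from about 0.25 to 0.725 m from the base axis. Payload 4 kg.
Tool frame: the origin (TCP) lies on the centre line of the jaws, within the pads' length; the fingertips stand 14 mm ahead of it and the grasp point (between the pads) lies 5 mm behind it; z points along the fingers, x is the direction in which the jaws open and shut, and the axes are right-handed (so a half turn about z gives the same grasp; the last joint's range is limited). The gripper opens to 85 mm and grips with 20 to 120 N. Pads are 22 mm wide; open, the fingers measure 114 mm over their backs; the gripper's body (76 mm by 85 mm) begins 54 mm behind the grasp point. The pads swing forward as they close: fully open they stand 13 mm farther back than shut.
Start: joints at [1.243, 0.241, 0.005, 1.335, 0, 1.571], TCP at [0.161, 0.473, 0.245] pointing down, gripper open.
Joint ranges: [-2.72, 2.72], [-1.05, 1.87], [-1.09, 1.28], [-1.99, 2.15], [-1.42, 1.44], [-3.14, 3.14]. Speed limits (rad/s): [2.79, 2.79, 3.14, 3.14, 3.14, 3.14].

## Interface

Orientations are given as a unit quaternion [x, y, z, w].
In Python, from workcell import bot gives the robot as it stands.
- The arm moves only by the tool play_rows, never from a script. Its argument "motion" is a list of rows, each an object with "fingers": the closure, from -1 (fully open) to 1 (shut), so that 0 is half open; "translation": the shift along the tool's x, y, z in cm, a list of three; "roll": the turn about the tool's z in degrees. A call has 1 to 20 rows; each row is the pose to reach, as a shift and turn from the pose commanded when the call began, along the tool's axes at that moment; what a row does not reach only later rows make up. A row lasts 1/12 s, in which the tool goes at most 41.7 mm and 7.16 degrees, less where a joint would pass 70% of its speed; a pose out of reach is approached as far as the arm can. A call with a gripper value outside its range is refused whole. The fingers move at their own pace and stop on an object; the grip force is fixed at half the most. Time passes only in rows, so rows that repeat a pose let the fingers close. It gives the time, the measured TCP pose, the force and the opening at its end, in the units of the state.
- bot.get_obs(): the state, without advancing time (a new reading comes with each control period).
- bot.camera(name): name is "scene" or "top" or "wrist"; returns a dict with "pixels" (420x560x3 uint8, red, green, blue), "intrinsics" (3x3 intrinsics, pixels), "world_to_cam" (4x4, takes a point from world to camera coordinates). Camera axes: x right, y down, z forward; pixel columns grow to the right and rows downward; lengths in m; the calibration is good to about 2 mm. A picture is of the moment at which its call begins. There is no depth.
- bot.job_done(): hands the job in, once; it reports no verdict.
The state is a dict: "clock": time; "joint_pos": joint angles; "joint_vel": joint speeds; "tau": joint torques, N m; "eef_pos": TCP position; "tool_rot": TCP orientation; "ft_force": force on the tool from outside, world axes, zero at the start; "ft_torque": the same for the moment, N m; "grip_width": finger opening in m.
Only numpy, scipy, OpenCV 4.12 (cv2) and the standard library are available. Lean on these libraries where they do the work, as an engineer would, in place of code of your own. Each camera call takes 0.05 s, during which the arm holds its last target. There are 200 camera calls.

## Working session

There is one attempt and no reset: what is moved stays moved. The work goes in short steps, Python scripts to look and compute and a tool call to move; the robot and the scene stay as the last step left them, time stands still between calls to the robot, and variables do not carry over. Pictures are saved under pics/ and viewed, about 8 in all and at most 12, crops included, and the job is handed in when it is done.

Besides the shell and the picture viewer there is one more tool, called as name(argument=value, ...) on one line, values as JSON. play_rows: Moves the arm, as the interface text tells. Its arguments: {"type":"object","properties":{"motion":{"type":"array","items":{"type":"object","properties":{"fingers":{"type":"number"},"translation":{"type":"array","items":{"type":"number"}},"roll":{"type":"number"}}}}},"required":["motion"]}

```bash
mkdir -p pics
cat > h.py <<'E'
import numpy as np, cv2
from workcell import bot
def snap(n,f):
    c=bot.camera(n); np.savez(f'pics/{f}.npz',**{k:np.array(v) for k,v in c.items()})
    cv2.imwrite(f'pics/{f}.png',c['pixels'][...,::-1]); return c
def load(f): return dict(np.load(f'pics/{f}.npz'))
def ray(c,u,v,z):
    T=np.array(c['world_to_cam']);K=np.array(c['intrinsics']);R=T[:3,:3];o=-R.T@T[:3,3]
    d=R.T@np.linalg.inv(K)@np.array([u,v,1.]); return o+d*(z-o[2])/d[2]
def proj(c,p):
    T=np.array(c['world_to_cam']);q=np.array(c['intrinsics'])@(T[:3,:3]@np.array(p)+T[:3,3]); return q[:2]/q[2]
E
python3 - <<'E'
from h import *
a=snap('top','top0');b=snap('scene','sc0')
o=bot.get_obs();print(o['clock'],o['eef_pos'],o['tool_rot'],o['ft_force'],o['grip_width'])
for c in(a,b): print(ray(c,280,210,0.055))
E
```

```text
0.1 [0.16080848 0.47287662 0.24451056] [ 8.13003205e-01  5.82258483e-01 -7.44433131e-04  5.40947419e-04] [0.09319967 0.91807939 0.04769477] 0.08531261632154104
[ 0.63913607 -0.04838731  0.055     ]
[ 0.58795498 -0.02296525  0.055     ]
```

View pics/top0.png

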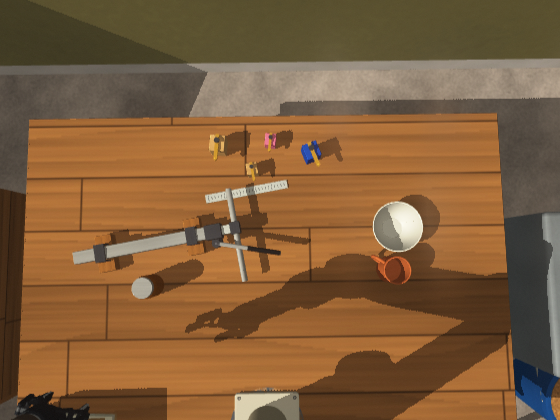

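View pics/sc0.png

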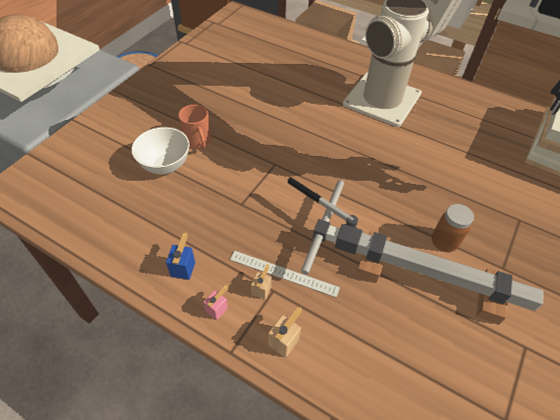

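Candidates for the mark-bearing block in the top view are tan-large (217,145), tan-small (252,169), pink (270,140) and blue (311,152). By the description, tan-small is the one: not blue or pink, and the smaller of the tan pair. I'll check it in a close crop.

Run:
```python
from h import *
a=load('top0');b=load('sc0')
A=cv2.resize(a['pixels'][125:290,185:325,::-1],None,fx=4,fy=4,interpolation=cv2.INTER_CUBIC)[:600]
B=cv2.resize(b['pixels'][170:310,225:365,::-1],None,fx=4,fy=4,interpolation=cv2.INTER_CUBIC)
A=cv2.resize(a['pixels'][130:285,190:290,::-1],None,fx=3.85,fy=3.85,interpolation=cv2.INTER_CUBIC)
B=cv2.resize(b['pixels'][175:310,230:330,::-1],None,fx=4,fy=4,interpolation=cv2.INTER_CUBIC)
o=np.zeros((600,800,3),np.uint8);o[:A.shape[0],:A.shape[1]]=A[:600];o[:B.shape[0],390:790]=B[:600]
cv2.imwrite('pics/c1.png',o)
```

```text
(no output)
```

View pics/c1.png

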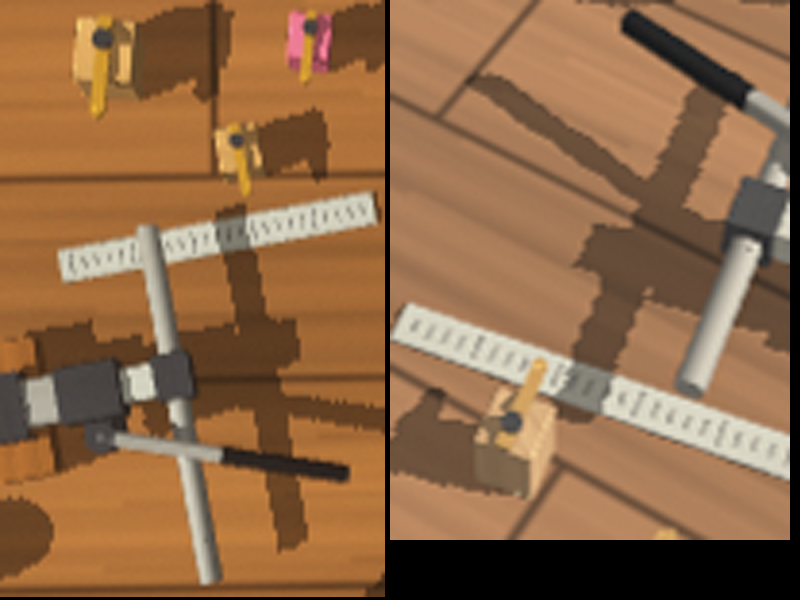

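The small tan block's tongue tip is at top pixel (254.2,180.1) and scene pixel (267.5,265). The bar's ends are at top pixels (228.2,189.7) and (244.5,280.6). Next I'll measure these.

Run:
```python
from h import *
a=load('top0');b=load('sc0')
z=.055
P=lambda c,u,v,z=z: ray(c,u,v,z)
tip=P(a,254.2,180.1);tip2=P(b,267.5,265)
e=P(a,228.2,190.2);e2=P(b,305,270);m=P(a,244.5,280.2)
print('tip',tip,tip2,'\nend',e,e2,'\n-y',m,'len',np.linalg.norm(e-m))
y=(e-m)/np.linalg.norm(e-m);x=np.array([y[1],-y[0],0])
print('x',x,'y',y,'yaw',np.degrees(np.arctan2(x[1],x[0])))
print('mark rel end (x,y)',(tip-e)@x,(tip-e)@y, 'scene',(tip2-e2)@x,(tip2-e2)@y)
f=e-.12*y; print('foot org',f)
# lever: pivot & tip at z=.0775
pv=P(a,190+108/3.85,130+437/3.85,.0775);lt=P(a,190+348/3.85,130+474/3.85,.0775)
d=lt-pv;print('lever len',np.linalg.norm(d),'ang',np.arctan2(-d@y,d@x),'pivot rel foot',(pv-f)@x,(pv-f)@y,'tip rel foot',(lt-f)@x,(lt-f)@y)
R=cv2.Rodrigues
from scipy.spatial.transform import Rotation as Ro
print(Ro.from_quat(bot.get_obs()['tool_rot']).as_matrix().round(3))
# leg direction check: tube axis at far end
t=P(a,83,258,.055);print('tube far rel foot',(t-f)@x,(t-f)@y)
for n,u,v,zz in(('mug',398,270,.09),('bowl',398,226,.07),('jar',142,287,.11)):print(n,P(a,u,v,zz))
```

```text
tip [0.73077962 0.02817838 0.055     ] [0.73290485 0.0319886  0.055     ] 
end [0.70104127 0.10660377 0.055     ] [0.70037197 0.10785265 0.055     ] 
-y [0.43246993 0.05909133 0.055     ] len 0.27274162865587476
x [ 0.17420311 -0.98470974  0.        ] y [0.98470974 0.17420311 0.        ] yaw -79.96771268493795
mark rel end (x,y) 0.08240675696587145 0.015621697816881339 scene 0.08037140458139766 0.018819687506892342
foot org [0.5828761 0.0856994 0.055    ]
lever len 0.18399334820308932 ang 0.34082675399113976 pivot rel foot -0.05465982688207348 -0.03291530710439523 tip rel foot 0.11874997215192049 -0.09441810201627795
[[ 0.322  0.947 -0.001]
 [ 0.947 -0.322 -0.002]
 [-0.002  0.    -1.   ]]
tube far rel foot -0.45764718928615455 0.0008613625294617844
mug [ 0.45777177 -0.3849535   0.09      ]
bowl [ 0.5855718  -0.39586988  0.07      ]
jar [0.42111221 0.34259769 0.11      ]
```

play_rows(motion=[{"translation":[-3,4,0],"roll":-3,"fingers":0.5},{"translation":[-6,8,0],"roll":-7,"fingers":0.5},{"translation":[-8,11,0],"roll":-10,"fingers":0.5},{"translation":[-10,14,0],"roll":-14,"fingers":0.5},{"translation":[-12,17,0],"roll":-18,"fingers":0.5},{"translation":[-14,20,0],"roll":-22,"fingers":0.5},{"translation":[-16,23,0],"roll":-25,"fingers":0.5},{"translation":[-18,26,0],"roll":-28.8,"fingers":0.5},{"translation":[-20,29,0],"roll":-28.8,"fingers":0.5},{"translation":[-22,32,1],"roll":-28.8,"fingers":0.5},{"translation":[-24,35,2],"roll":-28.8,"fingers":0.5},{"translation":[-26,38,3],"roll":-28.8,"fingers":0.5},{"translation":[-28,40,4],"roll":-28.8,"fingers":0.5},{"translation":[-29.1,41.5,5],"roll":-28.8,"fingers":0.5},{"translation":[-29.1,41.5,5],"roll":-28.8,"fingers":0.5},{"translation":[-29.1,41.5,5],"roll":-28.8,"fingers":0.5},{"translation":[-29.1,41.5,5],"roll":-28.8,"fingers":0.5}])

```text
clock: 1.52
eef_pos: [0.4597, 0.0646, 0.1953]
tool_rot: [0.643, 0.766, -0.0, -0.0]
ft_force: [-0.7, -0.3, 0.6]
grip_width: 0.0215
```

Run:
```python
from h import *
o=bot.get_obs();print(o['clock'],o['eef_pos'],o['joint_pos'],o['grip_width'],o['ft_force'])
from scipy.spatial.transform import Rotation as Ro
print(Ro.from_quat(o['tool_rot']).as_matrix().round(3))
c=snap('wrist','w1')
print(proj(c,[.46,.064,.055]),proj(c,[.731,.03,.055]))
```

```text
1.5167 [0.45970959 0.06463452 0.19525003] [ 1.39384076e-01  2.00471114e-01 -1.80134319e-01  1.19112052e+00
  4.79320703e-04 -3.55483110e-02] 0.021502361424898964 [-0.65618757 -0.32586761  0.56498903]
[[-0.174  0.985 -0.001]
 [ 0.985  0.174  0.   ]
 [ 0.001 -0.001 -1.   ]]
[287.21783717 199.67055946] [206.54995035 451.77425927]
```

View pics/w1.png

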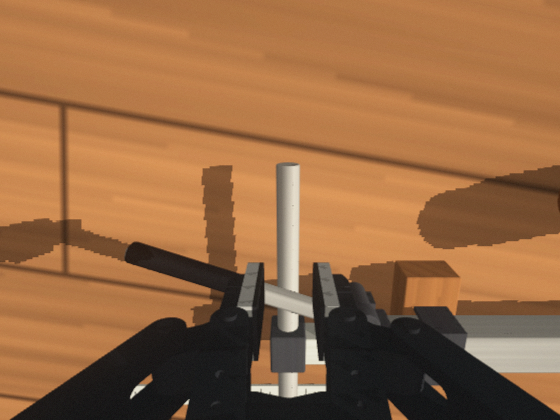

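The wrist view shows the bar running straight along tool y, centred at column 288, with its -y end at (288,164). The lever is well clear of the grasp point at (287,200). Descending now.

play_rows(motion=[{"translation":[0,0,2],"roll":0,"fingers":-0.2},{"translation":[0,0,4],"roll":0,"fingers":-0.2},{"translation":[0,0,6],"roll":0,"fingers":-0.2},{"translation":[0,0,8],"roll":0,"fingers":-0.2},{"translation":[0,0,10],"roll":0,"fingers":-0.2},{"translation":[0,0,12],"roll":0,"fingers":-0.2},{"translation":[0,0,13.5],"roll":0,"fingers":-0.2},{"translation":[0,0,14.5],"roll":0,"fingers":-0.2},{"translation":[0,0,14.5],"roll":0,"fingers":0.2},{"translation":[0,0,14.5],"roll":0,"fingers":0.53},{"translation":[0,0,14.5],"roll":0,"fingers":0.53},{"translation":[0,0,14.5],"roll":0,"fingers":0.53},{"translation":[0,0,14.5],"roll":0,"fingers":0.53}])

```text
clock: 2.65
eef_pos: [0.461, 0.0646, 0.0514]
tool_rot: [0.643, 0.766, 0.001, 0.001]
ft_force: [0.3, 0.2, -0.0]
grip_width: 0.0197
```

Run:
```python
from h import *
o=bot.get_obs();print(o['clock'],o['eef_pos'],o['grip_width'],o['ft_force'])
c=snap('wrist','w2');print(proj(c,o['eef_pos']))
```

```text
2.65 [0.46101296 0.06459505 0.05137161] 0.019692187271595486 [ 0.25979148  0.16655763 -0.02947498]
[287.85301013 294.92386092]
```

View pics/w2.png

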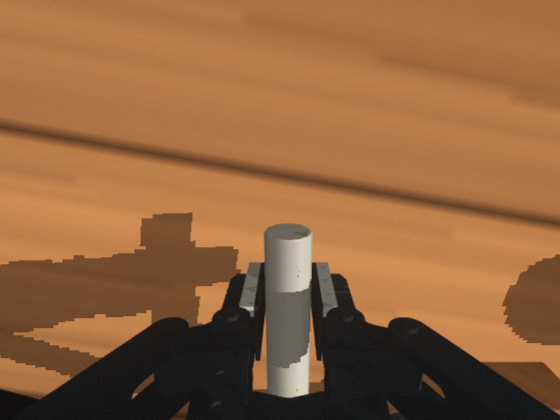

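The bar sits between the pads. Pulling part way, then checking.

play_rows(motion=[{"translation":[-0.5,0,0],"roll":0,"fingers":0.53},{"translation":[-1.2,0,0],"roll":0,"fingers":0.53},{"translation":[-2,0,0],"roll":0,"fingers":0.53},{"translation":[-3,0,0],"roll":0,"fingers":0.53},{"translation":[-4,0,0],"roll":0,"fingers":0.53},{"translation":[-5,0,0],"roll":0,"fingers":0.53},{"translation":[-6,0,0],"roll":0,"fingers":0.53},{"translation":[-6.8,0,0],"roll":0,"fingers":0.53},{"translation":[-7.3,0,0],"roll":0,"fingers":0.53},{"translation":[-7.5,0,0],"roll":0,"fingers":0.53},{"translation":[-7.5,0,0],"roll":0,"fingers":0.53},{"translation":[-7.5,0,0],"roll":0,"fingers":0.53},{"translation":[-7.5,0,0],"roll":0,"fingers":0.53}])

```text
clock: 3.78
eef_pos: [0.4735, -0.0093, 0.0504]
tool_rot: [0.643, 0.766, 0.0, 0.0]
ft_force: [0.5, 4.4, 3.0]
grip_width: 0.0201
```

Run:
```python
from h import *
o=bot.get_obs();print(o['clock'],o['eef_pos'],o['grip_width'],o['ft_force'])
a=snap('top','t3');b=snap('scene','s3')
A=cv2.resize(a['pixels'][160:300,200:300,::-1],None,fx=4,fy=4,interpolation=cv2.INTER_CUBIC)
B=cv2.resize(b['pixels'][180:280,230:330,::-1],None,fx=4,fy=4,interpolation=cv2.INTER_CUBIC)
o=np.zeros((600,800,3),np.uint8);o[:560,:400]=A;o[:400,400:]=B
cv2.imwrite('pics/c3.png',o)
```

```text
3.7833 [ 0.47350165 -0.00928035  0.05038181] 0.02007049940024153 [0.52562027 4.38854867 3.0040819 ]
```

View pics/c3.png

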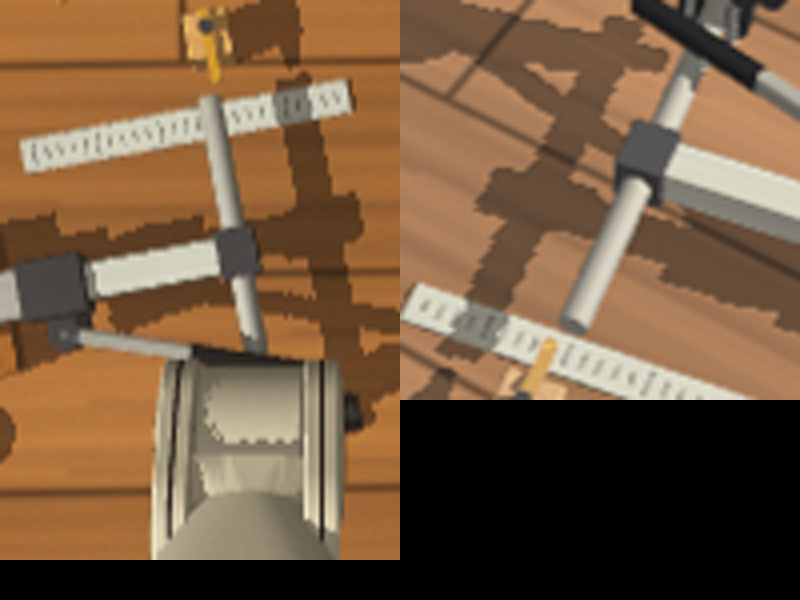

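```bash
cat > meas.py <<'E'
from h import *
def meas(name,toprows,ty=(160,185),tx=(245,262)):
    a=load(name);I=cv2.resize(a['pixels'],None,fx=4,fy=4,interpolation=cv2.INTER_CUBIC)
    hsv=cv2.cvtColor(I,cv2.COLOR_RGB2HSV)
    S,V,H=hsv[...,1],hsv[...,2],hsv[...,0]
    y=np.array([.98471,.17420,0]);x=np.array([.17420,-.98471,0])
    g=((S<70)&(V>60));bp=[]
    for r in range(toprows[0]*4,toprows[1]*4,2):
        c=np.where(g[r,toprows[2]*4:toprows[3]*4])[0]
        if len(c)>8: bp.append(ray(a,(toprows[2]*4+(c.min()+c.max())/2+.5)/4-.5,(r+.5)/4-.5,.055))
    bp=np.array(bp);bx=bp@x;by=bp@y
    yl=((H>=19)&(H<30)&(S>150)&(V>140));t=[]
    for r in range(ty[0]*4,ty[1]*4):
        c=np.where(yl[r,tx[0]*4:tx[1]*4])[0]
        if len(c)>3:t.append((r,len(c),ray(a,(tx[0]*4+c.mean()+.5)/4-.5,(r+.5)/4-.5,.055)))
    tt=np.array([q[2] for q in t]);print('tongue rows',t[0][0]/4,t[-1][0]/4,'widths',[q[1] for q in t][::4])
    k=np.polyfit(by,bx,1);print('bar slope',k[0],'resid',np.std(bx-np.polyval(k,by)),len(bx))
    tip=tt[0 if False else -1];tail=tt[-16:]
    print('tongue x (last rows)',(tail@x)[::3],'tip y',tip@y)
    print('bar x mean',bx.mean(),'bar x at tip y',np.polyval(k,tip@y),'remaining',(tail@x).mean()-bx.mean(),(tail@x).mean()-np.polyval(k,tip@y))
E
python3 - <<'E'
from meas import *
meas('t3',(194,215,245,268))
b=load('s3');x=np.array([.17420,-.98471,0])
p=ray(b,230+150/4,180+342/4,.055);q=ray(b,230+173/4,180+325/4,.055);print('scene',(p-q)@x,p,q)
E
```

```text
tongue rows 162.75 180.25 widths [5, 11, 9, 11, 11, 12, 11, 10, 11, 11, 10, 8, 8, 6]
bar slope -0.07866040771032902 resid 0.002383409488835938 42
tongue x (last rows) [0.09820484 0.09815905 0.09811327 0.09843788 0.09802177 0.09723556] tip y 0.725654701728562
bar x mean 0.08899619768699596 bar x at tip y 0.08328807829280988 remaining 0.009071083392766799 0.014779202786952883
scene 0.00773014613966546 [0.73397611 0.03265556 0.055     ] [0.71811042 0.03769902 0.055     ]
```

```bash
sed -i "s/k=np.polyfit(by,bx,1);/k=np.polyfit(by,bx,1);g2=abs(bx-np.median(bx))<.0015;bx=bx[g2];by=by[g2];k=np.polyfit(by,bx,1);/" meas.py
python3 - <<'E'
from meas import *
a=load('t3')['pixels']
for r in (196,200,204,208,212): print(r,[tuple(int(t) for t in p) for p in a[r,250:264]])
meas('t3',(199,213,248,266))
E
```

```text
196 [(150, 98, 51), (155, 127, 93), (193, 188, 169), (188, 182, 166), (174, 168, 154), (140, 136, 123), (103, 97, 85), (109, 83, 59), (150, 97, 51), (150, 97, 49), (151, 97, 51), (149, 96, 49), (150, 97, 51), (151, 97, 50)]
200 [(159, 104, 54), (159, 104, 54), (175, 154, 126), (196, 190, 173), (189, 184, 167), (165, 161, 146), (130, 126, 112), (94, 88, 79), (128, 90, 55), (159, 103, 54), (160, 103, 53), (159, 103, 53), (160, 104, 54), (160, 102, 53)]
204 [(162, 105, 53), (165, 106, 56), (164, 107, 58), (194, 188, 171), (200, 194, 176), (187, 181, 166), (156, 151, 135), (118, 113, 99), (90, 84, 73), (156, 101, 56), (164, 106, 56), (165, 106, 57), (163, 107, 55), (164, 108, 55)]
208 [(165, 107, 56), (165, 108, 57), (164, 106, 56), (151, 116, 82), (192, 186, 170), (197, 192, 174), (182, 176, 162), (149, 143, 130), (106, 101, 90), (98, 84, 68), (164, 107, 56), (164, 107, 55), (162, 107, 56), (162, 106, 55)]
212 [(143, 92, 48), (144, 93, 49), (143, 93, 48), (144, 94, 49), (157, 129, 98), (198, 192, 174), (196, 191, 175), (174, 168, 155), (140, 134, 120), (98, 92, 83), (104, 80, 58), (145, 95, 50), (144, 94, 50), (144, 92, 48)]
tongue rows 162.75 180.25 widths [5, 11, 9, 11, 11, 12, 11, 10, 11, 11, 10, 8, 8, 6]
bar slope 0.0007371972459043137 resid 0.00019720860021090708 28
tongue x (last rows) [0.09820484 0.09815905 0.09811327 0.09843788 0.09802177 0.09723556] tip y 0.725654701728562
bar x mean 0.08985678528782645 bar x at tip y 0.08991380968287384 remaining 0.008210495791936306 0.00815347139688892
```

Remaining travel is about 8 mm (top view 8.2, scene 7.7). Pulling 0.8 cm and pausing there.

play_rows(motion=[{"translation":[-0.4,0,0],"roll":0,"fingers":0.53},{"translation":[-0.7,0,0],"roll":0,"fingers":0.53},{"translation":[-0.8,0,0],"roll":0,"fingers":0.53},{"translation":[-0.8,0,0],"roll":0,"fingers":0.53},{"translation":[-0.8,0,0],"roll":0,"fingers":0.53},{"translation":[-0.8,0,0],"roll":0,"fingers":0.53},{"translation":[-0.8,0,0],"roll":0,"fingers":0.53},{"translation":[-0.8,0,0],"roll":0,"fingers":0.53},{"translation":[-0.8,0,0],"roll":0,"fingers":0.53},{"translation":[-0.8,0,0],"roll":0,"fingers":0.53}])

```text
clock: 4.72
eef_pos: [0.4749, -0.0173, 0.0504]
tool_rot: [0.643, 0.766, 0.0, 0.0]
ft_force: [0.2, 4.1, 3.2]
grip_width: 0.0203
```

Run:
```python
from meas import *
o=bot.get_obs();print(o['clock'],o['eef_pos'],o['grip_width'],o['ft_force'])
a=snap('top','t4');b=snap('scene','s4')
meas('t4',(199,213,248,270))
A=cv2.resize(a['pixels'][160:300,200:300,::-1],None,fx=4,fy=4,interpolation=cv2.INTER_CUBIC)
B=cv2.resize(b['pixels'][180:280,230:330,::-1],None,fx=4,fy=4,interpolation=cv2.INTER_CUBIC)
o=np.zeros((600,800,3),np.uint8);o[:560,:400]=A;o[:400,400:]=B
cv2.imwrite('pics/c4.png',o)
```

```text
4.7167 [ 0.47486686 -0.01734916  0.05037857] 0.02029829343571581 [0.2288505  4.07043949 3.20755437]
tongue rows 162.75 180.25 widths [6, 10, 9, 11, 13, 12, 11, 11, 10, 10, 10, 8, 8, 6]
bar slope -0.005258631622732658 resid 0.00023692179629730649 28
tongue x (last rows) [0.09783429 0.09815905 0.09811327 0.09843788 0.09802177 0.09723556] tip y 0.725654701728562
bar x mean 0.09798165048738598 bar x at tip y 0.0975667439730798 remaining 3.9320582733787246e-05 0.00045422709703997477
```

View pics/c4.png

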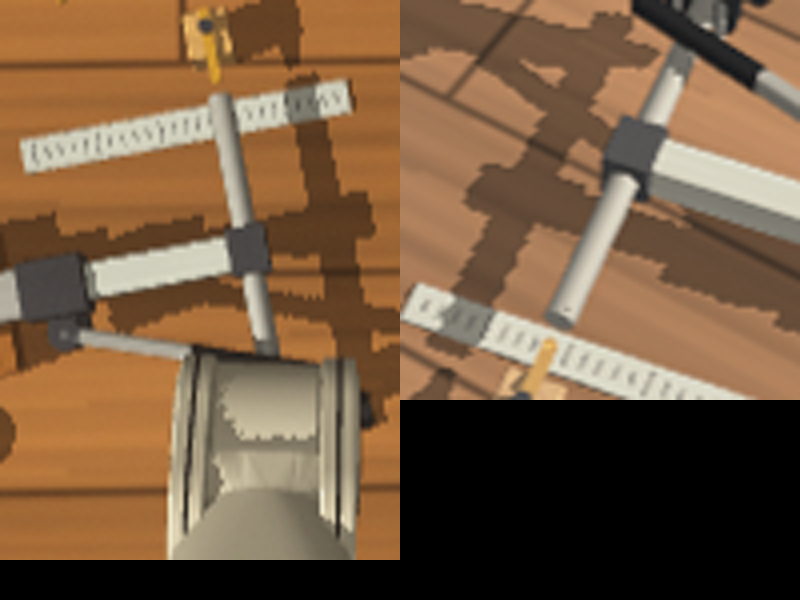

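The bar is in line: the top view gives 0.0–0.5 mm, and the end face meets the tongue in the scene view. The lever is still open. Now I'll slide along the bar, about 7.6 cm to full closure, stopping short to check.

play_rows(motion=[{"translation":[0,0,0],"roll":0,"fingers":0.53},{"translation":[0,0.3,0],"roll":0,"fingers":0.53},{"translation":[0,0.7,0],"roll":0,"fingers":0.53},{"translation":[0,1.1,0],"roll":0,"fingers":0.53},{"translation":[0,1.5,0],"roll":0,"fingers":0.53},{"translation":[0,1.9,0],"roll":0,"fingers":0.53},{"translation":[0,2.3,0],"roll":0,"fingers":0.53},{"translation":[0,2.7,0],"roll":0,"fingers":0.53},{"translation":[0,3.1,0],"roll":0,"fingers":0.53},{"translation":[0,3.5,0],"roll":0,"fingers":0.53},{"translation":[0,4,0],"roll":0,"fingers":0.53},{"translation":[0,4.5,0],"roll":0,"fingers":0.53},{"translation":[0,5,0],"roll":0,"fingers":0.53},{"translation":[0,5.5,0],"roll":0,"fingers":0.53},{"translation":[0,6,0],"roll":0,"fingers":0.53},{"translation":[0,6.4,0],"roll":0,"fingers":0.53},{"translation":[0,6.8,0],"roll":0,"fingers":0.53},{"translation":[0,7,0],"roll":0,"fingers":0.53},{"translation":[0,7,0],"roll":0,"fingers":0.53}])

```text
clock: 6.4
eef_pos: [0.5411, -0.0054, 0.0486]
tool_rot: [0.643, 0.766, -0.002, -0.002]
ft_force: [-3.3, 3.2, -0.7]
grip_width: 0.0201
```

Run:
```python
from meas import *
o=bot.get_obs();print(o['clock'],o['eef_pos'],o['grip_width'],o['ft_force'])
a=snap('top','t5');b=snap('scene','s5')
A=cv2.resize(a['pixels'][160:300,200:300,::-1],None,fx=4,fy=4,interpolation=cv2.INTER_CUBIC)
B=cv2.resize(b['pixels'][180:280,230:330,::-1],None,fx=4,fy=4,interpolation=cv2.INTER_CUBIC)
o=np.zeros((600,800,3),np.uint8);o[:560,:400]=A;o[:400,400:]=B
cv2.imwrite('pics/c5.png',o)
meas('t5',(199,206,248,270))
```

```text
6.4 [ 0.54107189 -0.0054378   0.04857516] 0.02013581644718782 [-3.31168777  3.22225641 -0.67409321]
tongue rows 162.75 180.25 widths [6, 11, 11, 10, 11, 12, 11, 10, 10, 10, 9, 8, 8, 4]
bar slope -0.004524762894884167 resid 0.00020892312704693216 14
tongue x (last rows) [0.09820484 0.09815905 0.09811327 0.09806751 0.09765146 0.09760579] tip y 0.7255842772075272
bar x mean 0.09791332702015361 bar x at tip y 0.09760534071440995 remaining 8.451974734911827e-05 0.00039250605309278097
```

View pics/c5.png

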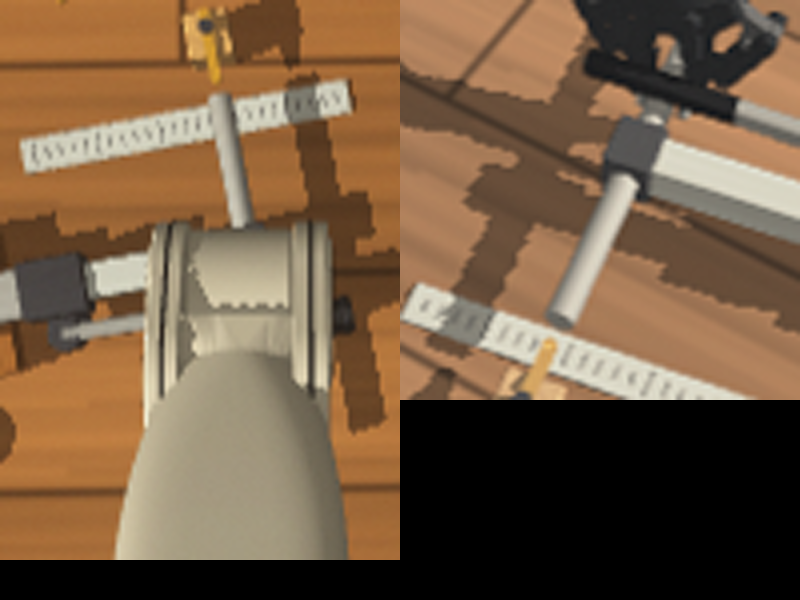

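The lever is nearly closed, with about 9 mm of slide left, and the bar is still on the mark. Continuing in small steps and watching the force.

play_rows(motion=[{"translation":[0,0.2,0],"roll":0,"fingers":0.53},{"translation":[0,0.4,0],"roll":0,"fingers":0.53},{"translation":[0,0.6,0],"roll":0,"fingers":0.53},{"translation":[0,0.8,0],"roll":0,"fingers":0.53},{"translation":[0,1,0],"roll":0,"fingers":0.53},{"translation":[0,1,0],"roll":0,"fingers":0.53},{"translation":[0,1,0],"roll":0,"fingers":0.53}])

```text
clock: 7.08
eef_pos: [0.547, -0.0043, 0.0485]
tool_rot: [0.643, 0.766, -0.005, -0.005]
ft_force: [-14.8, 1.7, 5.0]
grip_width: 0.02
```

play_rows(motion=[{"translation":[0,0.1,0],"roll":0,"fingers":0.53},{"translation":[0,0.2,0],"roll":0,"fingers":0.53},{"translation":[0,0.3,0],"roll":0,"fingers":0.53},{"translation":[0,0.3,0],"roll":0,"fingers":0.53},{"translation":[0,0.3,0],"roll":0,"fingers":0.53}])

```text
clock: 7.5
eef_pos: [0.5469, -0.0042, 0.048]
tool_rot: [0.643, 0.766, -0.007, -0.007]
ft_force: [-19.9, -0.0, 10.1]
grip_width: 0.0201
```

Force rises and motion stops, so the lever is probably at its stop. I'll verify with an image.

Run:
```python
from meas import *
o=bot.get_obs();print(o['clock'],o['eef_pos'],o['grip_width'],o['ft_force'])
a=snap('top','t6');b=snap('scene','s6')
meas('t6',(198,205,248,270))
y=np.array([.98471,.17420,0]);x=np.array([.17420,-.98471,0])
# expected closed / slightly open tip from known geometry, foot origin = bar x .098, y .596
P0=x*(.098-.0)+0*y
pv=ray(load('top0'),190+108/3.85,130+437/3.85,.0775)
B=cv2.resize(b['pixels'][170:270,255:365,::-1],None,fx=6,fy=6,interpolation=cv2.INTER_CUBIC)
for th,col in((0,(0,255,0)),(.06,(0,0,255))):
  q=pv+.19*(np.cos(th)*x-np.sin(th)*y)
  u=[(proj(b,p+[0,0,.008])-[255,170])*6 for p in(pv,q)]
  cv2.line(B,*[tuple(int(i) for i in w) for w in u],col,1)
cv2.imwrite('pics/c6.png',B)
A=cv2.resize(a['pixels'][225:265,205:245],None,fx=4,fy=4,interpolation=cv2.INTER_CUBIC)
```

```text
7.5 [ 0.54688155 -0.00421227  0.04800643] 0.020060475872123652 [-1.98885486e+01 -3.40210359e-03  1.01224854e+01]
tongue rows 162.5 180.25 widths [4, 11, 12, 11, 11, 12, 11, 11, 11, 10, 9, 8, 9, 6]
bar slope 0.014470369688989234 resid 0.00018625180366260065 14
tongue x (last rows) [0.09820484 0.09815905 0.09811327 0.09806751 0.09765146 0.09723556] tip y 0.725654701728562
bar x mean 0.09767573533837595 bar x at tip y 0.09861652858446678 remaining 0.0002526955346617704 -0.0006880977114290532
```

View pics/c6.png

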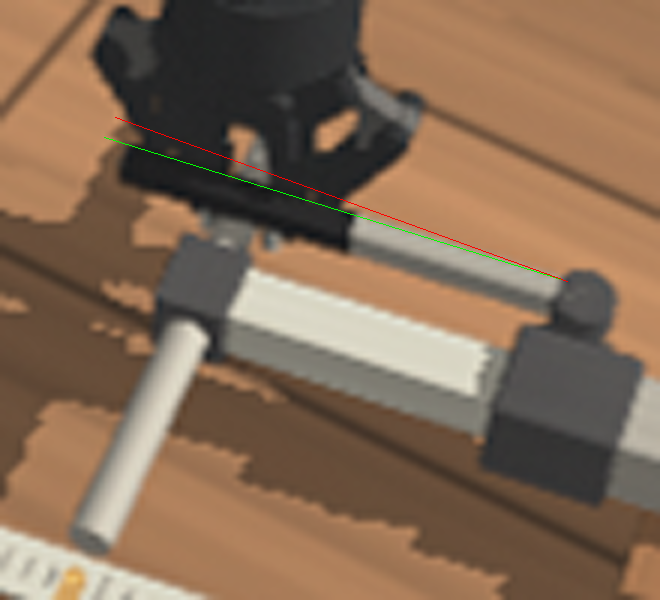

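The lever is parallel to the leg and against its stop, and the bar is still on the mark (within about 0.7 mm). Now I'll ease the push a little and close the grip for a firm final hold.

play_rows(motion=[{"translation":[0,-0.2,0],"roll":0,"fingers":0.53},{"translation":[0,-0.2,0],"roll":0,"fingers":0.53},{"translation":[0.05,-0.2,0],"roll":0,"fingers":0.56},{"translation":[0.1,-0.2,0],"roll":0,"fingers":0.6},{"translation":[0.1,-0.2,0],"roll":0,"fingers":0.7},{"translation":[0.1,-0.2,0],"roll":0,"fingers":0.7},{"translation":[0.1,-0.2,0],"roll":0,"fingers":0.7},{"translation":[0.1,-0.2,0],"roll":0,"fingers":0.7},{"translation":[0.1,-0.2,0],"roll":0,"fingers":0.7},{"translation":[0.1,-0.2,0],"roll":0,"fingers":0.7}])

```text
clock: 8.43
eef_pos: [0.5468, -0.0035, 0.0481]
tool_rot: [0.643, 0.766, -0.006, -0.005]
ft_force: [-15.3, -0.4, 6.4]
grip_width: 0.0162
```

Run:
```python
from meas import *
o=bot.get_obs();print(o['clock'],o['eef_pos'],o['grip_width'],o['ft_force'])
a=snap('top','t7');b=snap('scene','s7')
meas('t7',(198,205,248,270))
cv2.imwrite('pics/c7.png',cv2.resize(b['pixels'][170:270,255:365,::-1],None,fx=6,fy=6,interpolation=cv2.INTER_CUBIC))
t=load('top0')['pixels'].astype(int)
for n,(u,v,r) in dict(mug=(398,270,14),bowl=(398,226,24),jar=(142,287,11)).items():print(n,np.abs(a['pixels'].astype(int)-t)[v-r:v+r,u-r:u+r].mean())
```

```text
8.4333 [ 0.54676913 -0.00347162  0.0481215 ] 0.016241615492049968 [-15.3125897   -0.37350264   6.44476713]
tongue rows 162.75 180.25 widths [6, 11, 10, 11, 12, 12, 11, 11, 10, 10, 9, 8, 9, 5]
bar slope -0.009160932406379677 resid 0.00015818979045641456 14
tongue x (last rows) [0.09783429 0.09815905 0.09811327 0.09806751 0.09802177 0.09723556] tip y 0.725654701728562
bar x mean 0.09796520346281735 bar x at tip y 0.0973690991978478 remaining -1.3652327570667921e-05 0.0005824519373988923
mug 6.863095238095238
bowl 11.747974537037036
jar 1.6783746556473829
```

View pics/c7.png

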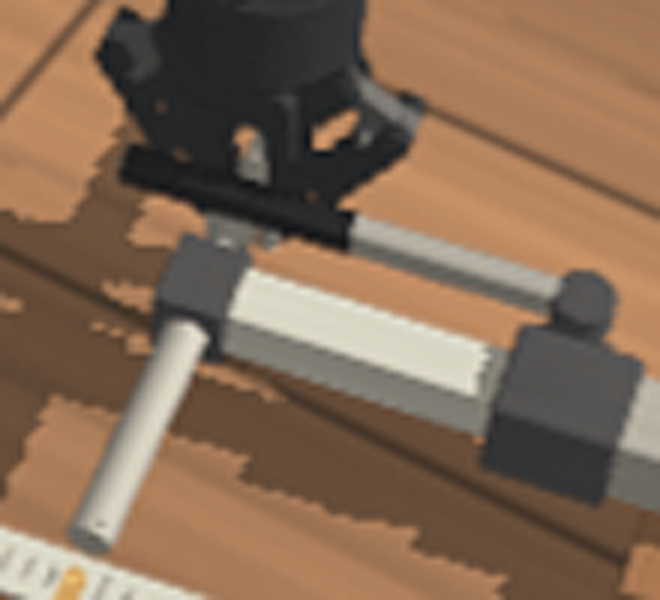

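Gripped, the bar is on the mark within about 0.6 mm, and the lever is closed and parallel to the leg. Handing in.

```bash
python3 -c "
from workcell import bot
print(bot.job_done())"
```

```text
the job is handed in; nothing more can be done
None
```

The job is done and handed in at about 8.5 s, with the arm still gripping the bar. With the fingers loosely astride, I pulled the foot bar about 83 mm to the small tan block's tongue. I paused there with the lever open, then slid along the bar until the lever stopped and closed the grip.

**Last checks:**
- **Bar at the mark:** the top view puts it within 0 to 0.6 mm of the tongue, and it also read within 0.7 mm at the checks after the slide.
- **Lever closed:** it looks parallel to the leg, and the fingers stopped advancing while the push force rose to 20 N. I eased that to 15 N for the hold. I judged closure from the picture and the force, not from a measured angle.
- **Grip:** the opening reads 16.2 mm on an 18 mm bar. I took this as pad squeeze, since the pictures show the bar between the fingers.
- **Bystanders:** the arm stayed well clear of the mug, bowl and jar. The jar's image area is nearly unchanged from the start. The mug and bowl areas changed somewhat, which I put down to the arm's moving shadow and did not check further.

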